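# Slacken the left-hand nut of a tape-roll holder

## Robot

A 6-joint arm with a two-finger parallel gripper is mounted at the origin on the work surface. World frame = base frame: x ahead of the robot, y to its left, z up, the work surface at z = 0. Lengths are in m, angles in rad, forces in N, time in s.
With the tool pointing down it reaches from about 0.35 to 0.775 m from the base axis. Payload 7.3 kg.
Tool frame: the origin (TCP) lies on the centre line of the jaws, within the pads' length; the fingertips stand 17 mm ahead of it and the grasp point (between the pads) lies 2 mm behind it (robot.tcp_to_tips is the distance from the TCP to the fingertips, in m); z points along the fingers, y is the line along which they close (so a half turn about z gives the same grasp; the last joint's range is limited). The gripper opens to 92 mm and grips with 3 to 60 N. Pads are 19 mm wide; open, the fingers measure 130 mm over their backs; the gripper's body (75 mm by 190 mm) begins 47 mm behind the grasp point.
Start: joints at [-0.146, 0.342, 1.524, -0, 1.275, -0.146], TCP at [0.525, 0, 0.211] pointing down, gripper open.
Joint ranges: [-2.53, 2.53], [-0.77, 2.02], [0.04, 2.7], [-1, 4.14], [0.28, 2.66], [-3.11, 3.11]. Speed limits (rad/s): [2.57, 2.57, 3.14, 3.14, 3.14, 3.14].

## Interface

Orientations are given as [roll, pitch, yaw] about the fixed x, y, z axes, in that order (R = Rz(yaw) Ry(pitch) Rx(roll)).
In Python, from cell import robot gives the robot as it stands. The module is installed in compiled form; this text tells all that it offers.
- The arm moves only by the tool carry_out, never from a script. Its argument "commands" is a list of rows, each a list of 3 entries, a list of its own where there are three numbers: the shift along the tool's x, y, z in m, then the turn about the tool's z in rad, then the opening, from 0 (shut) to 1 (fully open). In form: [[[dx, dy, dz], yaw, claw], ...]. A call has 1 to 20 rows; each row shifts and turns the commanded pose from where the row before left it, along the tool's axes as they then stand; what a row does not reach is not made up. A row lasts 1/8 s, in which the tool goes at most 62.5 mm and 10.7 degrees, less where a joint would pass 70% of its speed; a pose out of reach is approached as far as the arm can. A call is refused whole if a number of a shift passes 0.0625 or a number of a turn 0.188, either way. A call with a gripper value outside its range is refused whole. The fingers move at their own pace and stop on an object; "newtons" is the grip in N (left out, the last holds). Time passes only in rows, so rows that do not move let the fingers close. It gives the time, the measured TCP pose, the force, the opening and the grip force at its end, in the units of the state.
- robot.observe(): the state, without advancing time (a new reading comes with each control period).
- robot.read_camera(name): name is "scene" or "side" or "wrist"; returns a dict with "pixels" (480x640x3 uint8, red, green, blue), "fx", "fy", "cx", "cy" (pixels), "view" (4x4, takes a point from world to camera coordinates); the wrist camera has in their place "T_tool_cam" (4x4, takes a point from camera to tool coordinates, whose origin is the TCP and whose axes are the flange's). Camera axes: x right, y up, looking along -z (the intrinsics and any distortion apply to the point x, -y, -z); pixel columns grow to the right and rows downward; lengths in m; the calibration is good to about 2 mm. A picture is of the moment at which its call begins: read the wrist's pose just before it. There is no depth.
- robot.hand_in(): hands the job in; it is judged then, once.
Trained networks look in a picture, given as the dict that the camera call returned (one of the last four; its "shot" number tells which), for a name from the list of things; names that differ only in an ending like _2 or _b are one class to them, and where a whole thing is asked for, a point or a joint stands for the part that bears it (a point fixed in the world has none). Each returns a list of dicts, best first, with "p" (0 to 1); they miss things now and then, are a little off and sometimes report something else, mostly with a low value. They report only what shows in the picture. A call takes as long as a camera call.
- robot.find_in(picture, name): "at" ([column, row] in pixels, amid what is visible of it).
- robot.tip_of(picture, name): "at" ([column, row] in pixels: a listed point, or the origin of a listed thing).
The state is a dict: "time": time; "qpos": joint angles; "qvel": joint speeds; "joint_efforts": joint torques, N m; "tool_pos": TCP position; "tool_rot": TCP orientation; "contact_force": force on the tool from outside, world axes, zero at the start; "torque": the same for the moment, N m; "opening": finger opening in m; "grip_force": force on a finger pad.
Only numpy, scipy, OpenCV 4.12 (cv2) and the standard library are available. Lean on these libraries where they do the work, as an engineer would, in place of code of your own. Each camera call takes 0.05 s, during which the arm holds its last target. There are 200 camera calls.

## Task

One of the two tape-roll holders on the craft desk is clamped by a left-hand-threaded bar nut: it is the nut with an engraved line along half of its bar. Slacken it by turning it clockwise (seen from above), less than half a turn, until its engraved line points at the engraved line on the flange beneath it, then let go; do not turn the plain unmarked nut of the other holder.

Things in the scene. Friction and masses are not known exactly. Their poses are not given: they have to be found in the camera images.
- nut_grip (a point): Left-hand steel nut: upright bar 60 x 14 mm, 34 high, on a 48 mm disc 8 mm thick. Point: on its vertical axis, 10 mm below the bar's top, 67 mm above the table; pinch the bar's thickness here. x axis: along the bar to the end with the engraved dark line (5 mm wide, axis to end). z up. Turns on a fixed spindle, does not rise; 0.06 N m drag, stays where left. Anticlockwise: hard stop soon.
- flange: Fixed aluminium disc under the left-hand nut, 96 mm across, 4 thick, top 37 mm above the table, on a fixed tape roll 120 mm across. Origin: centre of its underside, on the nut's axis. x axis: level, along its one engraved dark radial line (5 mm wide, 31 to 47 mm off the axis), 45 to 80 degrees clockwise of the nut's line at the start. The nut can turn about 30 degrees past it, to a stop.
- plain_end (a point): One end of the other holder's nut bar, not to be turned. That nut, flange, roll and foot (130 mm across) are of the same shape and size but have no engraved lines. Point: 30 mm from that nut's vertical axis, at one bar end, 67 mm above the table. x axis: level, along the bar, away from its axis.

How it is judged:
By the outcome, as a careful person would: the job done as asked, in the order asked, and still so for the second after the job is handed in, with the robot touching nothing.
It also fails if it takes over 35 s, if anything falls off the work surface, if the arm or the gripper's body presses on something with over 40 N, if the wrist force passes 120 N, or if a joint passes its speed limit or range.

## Working session

There is one attempt and no reset: what is moved stays moved. The work goes in short steps, Python scripts to look and compute and a tool call to move; the robot and the scene stay as the last step left them, time stands still between calls to the robot, and variables do not carry over. Pictures are saved under pics/ and viewed, at most 10 in all, crops included, and the job is handed in when it is done.

Besides the shell and the picture viewer there is one more tool, called after ">>>" by a JSON object that holds its "name" and its "arguments", one argument or row to a line. carry_out: Moves the arm, as the interface text tells. Its arguments: {"type":"object","properties":{"commands":{"type":"array"},"newtons":{"type":"number"}},"required":["commands"]}

```bash
mkdir -p pics; cat > h.py <<'E'
from cell import robot
import numpy as np, cv2
def ray(p,uv,st=None):
    if 'view' in p: T=np.linalg.inv(p['view'])
    else:
        T=np.eye(4); r=np.array(st['tool_rot'],float)
        from scipy.spatial.transform import Rotation as R
        T[:3,:3]=R.from_euler('xyz',r).as_matrix() if r.shape==(3,) else r
        T[:3,3]=st['tool_pos']; T=T@p['T_tool_cam']
    d=np.array([(uv[0]-p['cx'])/p['fx'],-(uv[1]-p['cy'])/p['fy'],-1])
    return T[:3,3],T[:3,:3]@d
def at(p,uv,z,st=None):
    o,d=ray(p,uv,st); return o+d*(z-o[2])/d[2]
def save(p,n): cv2.imwrite('pics/'+n,p['pixels'][:,:,::-1])
E
python3 - <<'E'
from h import *
st=robot.observe(); print(st['tool_pos'],st['tool_rot'],st['time'])
for c in('scene','wrist'):
    p=robot.read_camera(c); save(p,c+'0.png'); print(c,[k for k in p if k!='pixels'])
    for n,z in(('nut_grip',.067),('flange',.033),('plain_end',.067)):
        for f in(robot.tip_of,robot.find_in):
            for r in f(p,n)[:3]: print(n,f.__name__,np.round(r['at']),round(r['p'],2),at(p,r['at'],z,st).round(3))
E
```

```text
[5.24560928e-01 1.00805030e-04 2.09853013e-01] [-3.14007316e+00 -2.31417767e-04  1.57078920e+00] 0.0
scene ['fx', 'fy', 'cx', 'cy', 'view', 'shot']
nut_grip call [441. 229.] 0.65 [0.568 0.2   0.067]
nut_grip call [186. 263.] 0.22 [ 0.555 -0.184  0.067]
nut_grip call [436. 234.] 0.9 [0.577 0.19  0.067]
flange call [439. 235.] 0.86 [0.561 0.208 0.033]
plain_end call [188. 260.] 0.7 [ 0.55  -0.182  0.067]
wrist ['fx', 'fy', 'cx', 'cy', 'T_tool_cam', 'shot']
nut_grip call [356.  11.] 0.62 [0.555 0.185 0.067]
flange call [359.  35.] 0.81 [0.562 0.177 0.033]
plain_end call [314. 352.] 0.48 [ 0.52  -0.137  0.067]
```

View pics/scene0.png

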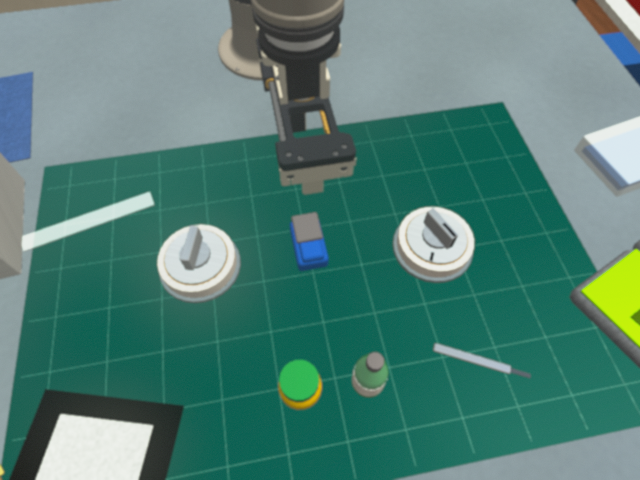

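View pics/wrist0.png

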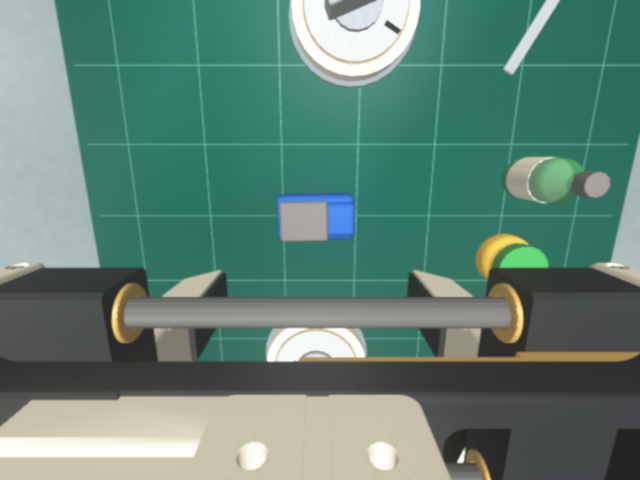

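>>> {"name": "carry_out", "arguments": {
  "commands": [
    [[0.055,0.03,0],0,1],
    [[0.055,0,0],0,1],
    [[0,0,0],0,1]
  ]
}}

```text
time: 1.08
tool_pos: [0.5546, 0.1133, 0.2102]
tool_rot: [-3.141, -0.001, 1.576]
contact_force: [-0.2, -0.4, 0.2]
opening: 0.0918
grip_force: 0.0
```

```bash
python3 - <<'E'
from h import *
st=robot.observe(); print(st['tool_pos'],st['tool_rot'],st['time'])
p=robot.read_camera('wrist'); save(p,'w1.png')
for n,z in(('nut_grip',.067),('flange',.033)):
    for r in robot.tip_of(p,n)[:3]: print(n,np.round(r['at']),round(r['p'],2),at(p,r['at'],z,st).round(4))
print(p['T_tool_cam'].round(3),p['fx'],p['cx'],p['cy'])
c=cv2.resize(p['pixels'][0:300,200:600],(800,600),interpolation=cv2.INTER_CUBIC); cv2.imwrite('pics/w1c.png',c[:,:,::-1])
E
```

```text
[0.55461462 0.11327157 0.21023716] [-3.14122014e+00 -7.80205058e-04  1.57554312e+00] 1.075
nut_grip [325. 129.] 0.77 [0.5599 0.2039 0.067 ]
[[ 0.     0.969  0.247  0.066]
 [ 1.    -0.    -0.    -0.001]
 [-0.     0.247 -0.969 -0.174]
 [ 0.     0.     0.     1.   ]] 331.82548670531804 316.9695165489838 241.38658874875696
```

View pics/w1c.png

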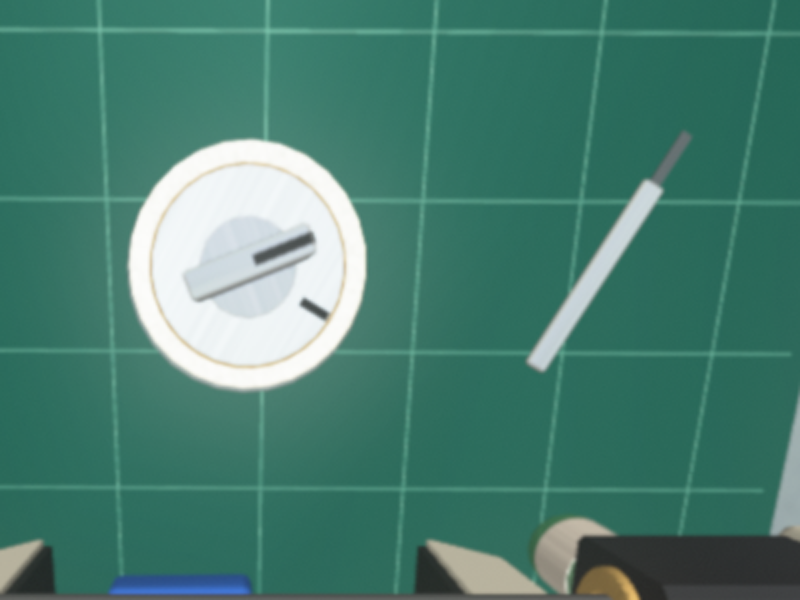

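```bash
python3 - <<'E'
from h import *
st=robot.observe(); p=robot.read_camera('wrist')
P=lambda u,v,z: at(p,(200+u/2,v/2),z,st)
ang=lambda a,b: np.degrees(np.arctan2(*(b-a)[1::-1]))
c=np.mean([P(150,264,.037),P(346,264,.037),P(248,162,.037),P(248,367,.037)],0)
print('c',c)
a,b=P(302,300,.037),P(327,317,.037); print('fl',a,b,ang(a,b),ang(c,b),ang(c,a))
a,b=P(255,260,.077),P(314,238,.077); print('nut',a,b,ang(a,b),ang(c,b))
a,b=P(188,280,.077),P(314,236,.077); print('bar',(a+b)/2,np.linalg.norm(a-b),ang(a,b))
E
```

```text
c [0.56044458 0.19832574 0.037     ]
fl [0.58779281 0.1820471  0.037     ] [0.60070364 0.1737294  0.037     ] -32.79133706844956 -31.42290708927731 -30.762604397835247
nut [0.56270392 0.19825839 0.077     ] [0.58840243 0.20740831 0.077     ] 19.59820140049223 17.997248056261377
bar [0.56072189 0.19902225 0.077     ] 0.05829737981796242 18.41837688574946
```

>>> {"name": "carry_out", "arguments": {
  "commands": [
    [[0.043,0.003,0],0,1],
    [[0.0425,0.003,0],0,1],
    [[0,0,0],0.178,1],
    [[0,0,0],0.178,1],
    [[0,0,0],0.178,1],
    [[0,0,0],0.178,1],
    [[0,0,0],0.178,1],
    [[0,0,0],0.178,1],
    [[0,0,0],0.178,1],
    [[0,0,0.03],0,1],
    [[0,0,0],0,1],
    [[0,0,0],0,1]
  ]
}}

```text
time: 2.78
tool_pos: [0.5615, 0.1947, 0.1815]
tool_rot: [3.141, -0.001, 0.324]
contact_force: [-0.5, -0.3, 0.4]
opening: 0.0917
grip_force: 0.0
```

```bash
python3 - <<'E'
from h import *
st=robot.observe(); print(st['tool_pos'],st['tool_rot'],st['qpos'])
p=robot.read_camera('wrist'); save(p,'w2.png')
for n,z in(('nut_grip',.067),('flange',.033)):
    for r in robot.tip_of(p,n)[:3]: print(n,np.round(r['at']),round(r['p'],2),at(p,r['at'],z,st).round(4))
E
```

```text
[0.56153819 0.19465932 0.18146711] [ 3.14136844e+00 -1.03545752e-03  3.23752674e-01] [ 2.04840467e-01  4.91192932e-01  1.37074123e+00 -1.04213052e-04
  1.27860375e+00  1.45191420e+00]
nut_grip [310. 232.] 0.58 [0.559  0.2013 0.067 ]
```

View pics/w2.png

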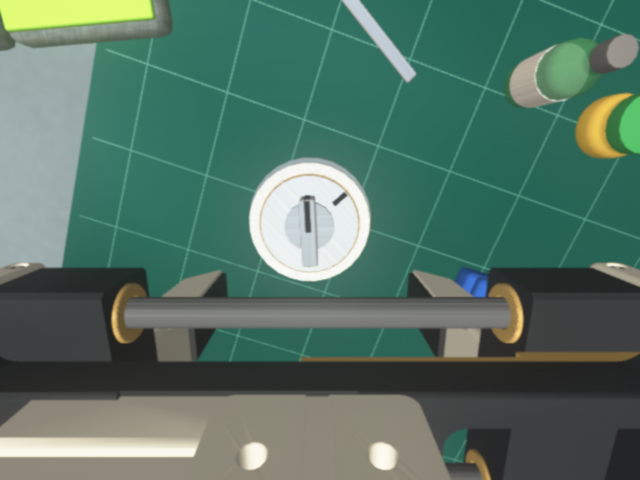

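```bash
python3 - <<'E'
from h import *
from scipy.spatial.transform import Rotation as R
st=robot.observe(); p=robot.read_camera('wrist')
c=cv2.resize(p['pixels'][145:295,210:410],(800,600),interpolation=cv2.INTER_CUBIC); cv2.imwrite('pics/w2c.png',c[:,:,::-1])
T=R.from_euler('xyz',st['tool_rot']).as_matrix()
for uv,z in(((307.5,199),.077),((309.5,265),.077),((309.5,220),.037)):
    w=at(p,uv,z,st); print(w.round(4),(T.T@(w-st['tool_pos'])).round(4))
E
```

```text
[0.588 0.213 0.077] [ 0.0304 -0.0085  0.1048]
[0.5333 0.1931 0.077 ] [-0.0277 -0.0071  0.1046]
[0.5643 0.2042 0.037 ] [ 0.0051 -0.0077  0.1447]
```

View pics/w2c.png

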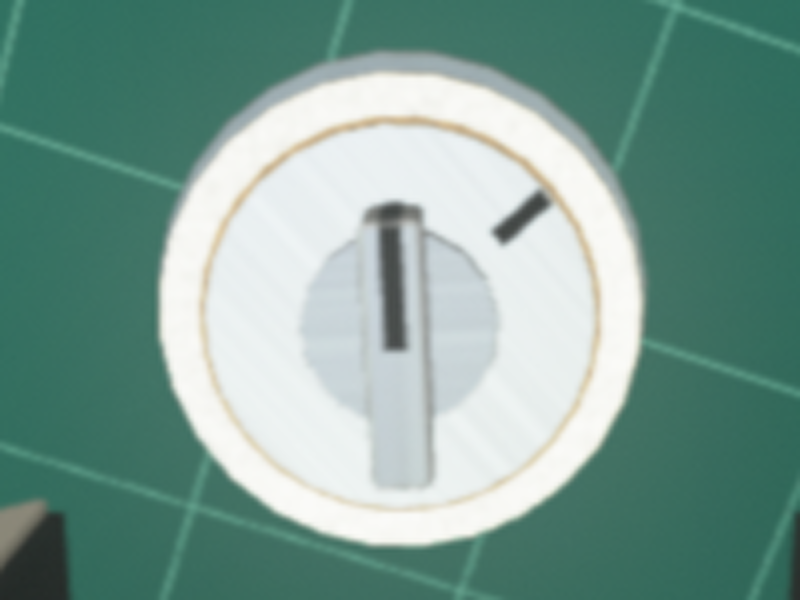

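>>> {"name": "carry_out", "arguments": {
  "commands": [
    [[0.0007,-0.006,0.04],-0.025,1],
    [[0,0,0.04],0,1],
    [[0,0,0],0,1],
    [[0,0,0],0,1]
  ]
}}

```text
time: 3.48
tool_pos: [0.5608, 0.2015, 0.1023]
tool_rot: [3.141, -0.003, 0.35]
contact_force: [0.3, 0.6, 0.9]
opening: 0.0919
grip_force: 0.0
```

>>> {"name": "carry_out", "arguments": {
  "commands": [
    [[0,0,0.02],0,1],
    [[0,0.0005,0.015],0,1],
    [[0,0,0],0,0.5],
    [[0,0,0],0,0.25],
    [[0,0,0],0,0.1],
    [[0,0,0],0,0],
    [[0,0,0],0,0],
    [[0,0,0],0,0]
  ],
  "newtons": 12
}}

```text
time: 4.47
tool_pos: [0.5599, 0.2008, 0.0656]
tool_rot: [3.142, -0.0, 0.35]
contact_force: [-0.2, 0.4, -0.2]
opening: 0.0365
grip_force: 0.0
```

>>> {"name": "carry_out", "arguments": {
  "commands": [
    [[0,0,0],0,0],
    [[0,0,0],0,0],
    [[0,0,0],0,0],
    [[0,0,0],0,0]
  ]
}}

```text
time: 4.97
tool_pos: [0.5599, 0.2008, 0.0655]
tool_rot: [3.142, -0.0, 0.35]
contact_force: [1.4, -0.1, 0.0]
opening: 0.0008
grip_force: 0.0
```

```bash
python3 - <<'E'
from h import *
p=robot.read_camera('scene')
a=cv2.resize(p['pixels'][130:310,330:530],(400,360),interpolation=cv2.INTER_CUBIC)
p=robot.read_camera('side'); save(p,'side.png'); print(robot.find_in(p,'nut_grip'))
w=robot.read_camera('wrist')
b=cv2.resize(w['pixels'],(400,300)); b=cv2.copyMakeBorder(b,0,60,0,0,0)
cv2.imwrite('pics/s3.png',np.hstack([a,b])[:,:,::-1])
E
```

```text
[{'at': [266.2, 353.4], 'p': 0.63}]
```

View pics/s3.png

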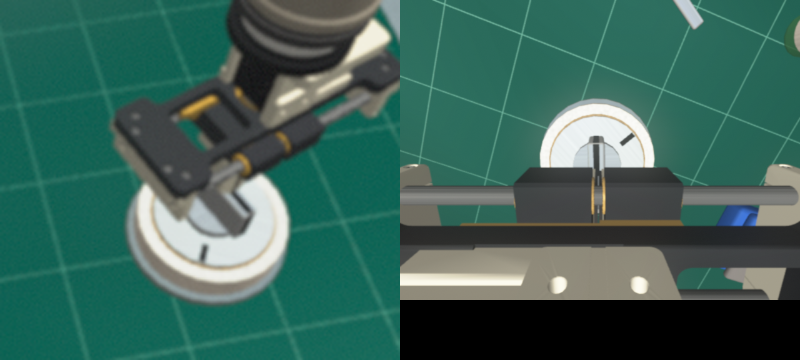

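View pics/side.png

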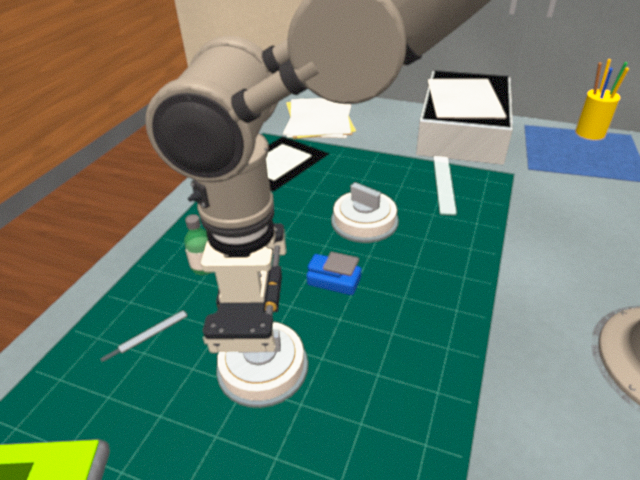

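```bash
python3 - <<'E'
from h import *
from scipy.spatial.transform import Rotation as R
st=robot.observe(); print(st['opening'],st['grip_force'],st['tool_pos'],st['contact_force'],st['torque'])
def crop(c,x0,y0,w,h,s,o,pts):
    p=robot.read_camera(c); a=cv2.resize(p['pixels'][y0:y0+h,x0:x0+w],(w*s,h*s),interpolation=cv2.INTER_CUBIC)
    for q in pts:
        v=p['view']@np.r_[q,1]; u=(p['cx']+p['fx']*v[0]/-v[2],p['cy']-p['fy']*v[1]/-v[2]); print(c,np.round(u,1))
        if o: cv2.circle(a,(int((u[0]-x0)*s),int((u[1]-y0)*s)),3,(255,0,0),-1)
    return a
T=R.from_euler('xyz',st['tool_rot']).as_matrix(); t=np.array(st['tool_pos'])
pts=[t,t+T@[0,0,.017]]
A=crop('scene',385,185,100,100,4,1,pts); B=crop('side',205,290,100,100,4,1,pts)
cv2.imwrite('pics/s4.png',np.hstack([A,B])[:,:,::-1])
E
```

```text
0.000529704392885874 0.0 [0.55991371 0.20082264 0.0655539 ] [-0.8991456   0.38739734  0.88914396] [-0.00488127  0.1317723   0.04040558]
scene [439.3 224.5]
scene [436.9 230.4]
side [259.6 336.6]
side [260.9 344.5]
```

View pics/s4.png

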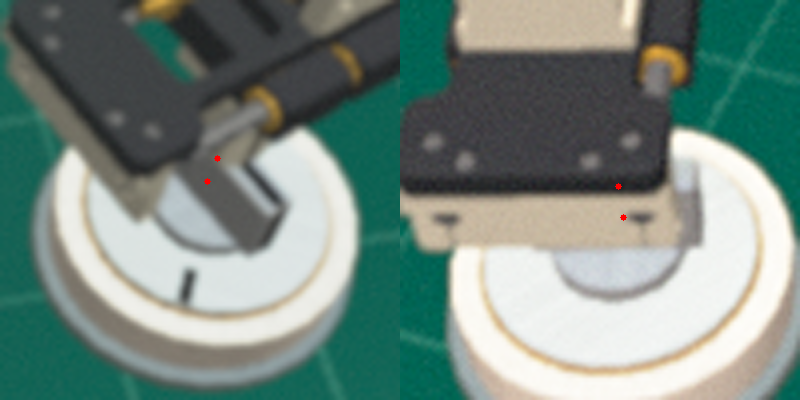

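>>> {"name": "carry_out", "arguments": {
  "commands": [
    [[0,0,0],0.08,0],
    [[0,0,0],0.08,0],
    [[0,0,0],0,0],
    [[0,0,0],0,0]
  ],
  "newtons": 25
}}

```text
time: 5.78
tool_pos: [0.5599, 0.2008, 0.0655]
tool_rot: [3.142, -0.0, 0.191]
contact_force: [-0.7, 0.2, -0.3]
opening: 0.0002
grip_force: 0.0
```

```bash
python3 - <<'E'
from h import *
st=robot.observe(); print(st['opening'],st['grip_force'],st['tool_pos'],st['tool_rot'],st['contact_force'],st['torque'])
p=robot.read_camera('wrist')
a=cv2.resize(p['pixels'][140:370,190:450],(780,600),fx=0,fy=0,interpolation=cv2.INTER_CUBIC) if 0 else cv2.resize(p['pixels'][140:340,190:450],(780,600),interpolation=cv2.INTER_CUBIC)
cv2.imwrite('pics/w5.png',a[:,:,::-1])
E
```

```text
0.0001815631475429487 0.0 [0.55986534 0.20083597 0.06552918] [ 3.14156920e+00 -5.45924273e-05  1.91332834e-01] [-0.70259062  0.19382651 -0.28279137] [-0.03865197  0.10987613 -0.05428479]
```

View pics/w5.png

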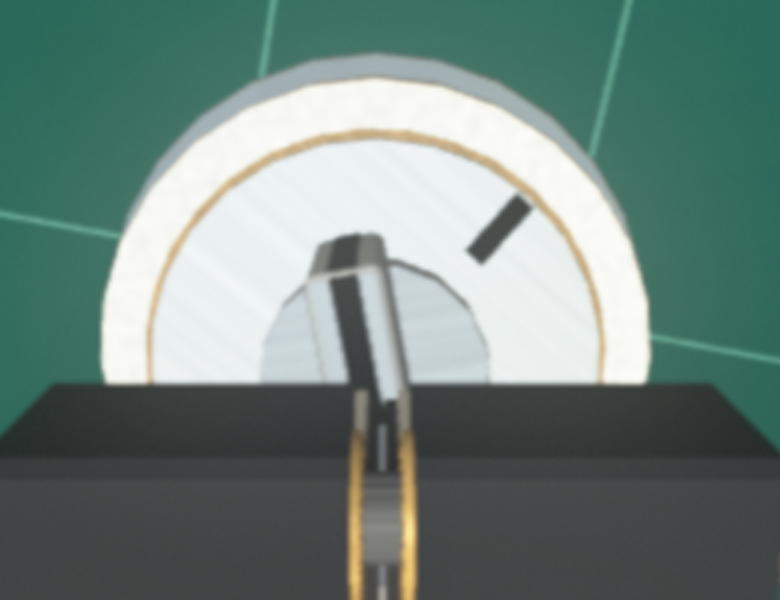

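>>> {"name": "carry_out", "arguments": {
  "commands": [
    [[0,0,-0.02],-0.08,1],
    [[0,0,0],-0.08,1],
    [[0,0,0],0,1],
    [[0,0,0],0,1],
    [[0,0,0],0,1],
    [[0,0,0],0,1],
    [[0,0,0],0,1],
    [[0,0,0],0,1],
    [[0,0,0],0,1]
  ]
}}

```text
time: 6.95
tool_pos: [0.5599, 0.2008, 0.0855]
tool_rot: [3.142, -0.0, 0.35]
contact_force: [0.3, 0.5, 0.0]
opening: 0.0862
grip_force: 0.0
```

```bash
python3 - <<'E'
from h import *
st=robot.observe(); print(robot.tcp_to_tips, st['opening'],st['tool_pos'],st['tool_rot'])
p=robot.read_camera('wrist')
cv2.imwrite('pics/w6.png',cv2.resize(p['pixels'][180:380,120:520],(800,400),interpolation=cv2.INTER_CUBIC)[:,:,::-1])
E
```

```text
0.017 0.08619054617103065 [0.55989491 0.20082187 0.08554926] [ 3.14152165e+00 -1.07956440e-04  3.49787805e-01]
```

View pics/w6.png

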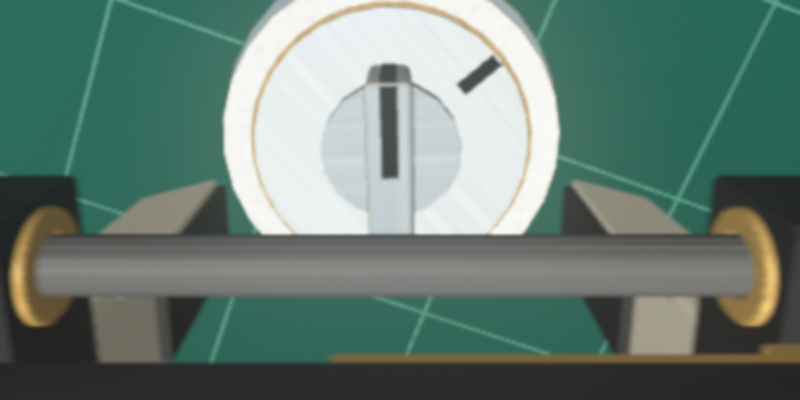

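I've now viewed 10 pictures, so this is the last one. It shows the open fingers either side of the bar, with the tips at about (234,272) and (401,272) in full pixels. That puts the tips about 30 mm shorter than stated, so they closed above the bar's top. I'll go lower in small steps and watch the force.

>>> {"name": "carry_out", "arguments": {
  "commands": [
    [[0,-0.0015,0.01],0,1],
    [[0,0,0.01],0,1],
    [[0,0,0.003],0,1],
    [[0,0,0.003],0,1],
    [[0,0,0.003],0,1],
    [[0,0,0],0,1]
  ]
}}

```text
time: 7.75
tool_pos: [0.5593, 0.2022, 0.0564]
tool_rot: [3.142, 0.0, 0.35]
contact_force: [0.1, -0.8, 0.1]
opening: 0.0918
grip_force: 0.0
```

>>> {"name": "carry_out", "arguments": {
  "commands": [
    [[0,0,0.003],0,1],
    [[0,0,0.003],0,1],
    [[0,0,0],0,1]
  ]
}}

```text
time: 8.12
tool_pos: [0.5592, 0.2022, 0.0502]
tool_rot: [-3.142, 0.001, 0.35]
contact_force: [0.0, -0.1, -0.4]
opening: 0.0912
grip_force: 0.0
```

>>> {"name": "carry_out", "arguments": {
  "commands": [
    [[0,0,0.003],0,1],
    [[0,0,0.003],0,1],
    [[0,0,0.003],0,1],
    [[0,0,0],0,0],
    [[0,0,0],0,0],
    [[0,0,0],0,0],
    [[0,0,0],0,0],
    [[0,0,0],0,0],
    [[0,0,0],0,0],
    [[0,0,0],0,0],
    [[0,0,0],0,0],
    [[0,0,0],0,0],
    [[0,0,0],0,0]
  ],
  "newtons": 15
}}

```text
time: 9.75
tool_pos: [0.5594, 0.202, 0.0415]
tool_rot: [3.141, -0.0, 0.35]
contact_force: [-0.1, -1.2, -0.8]
opening: 0.0136
grip_force: 14.9
```

```bash
python3 - <<'E'
from h import *
p=robot.read_camera('wrist')
ang=lambda a,b: round(np.degrees(np.arctan2(*(b-a)[1::-1])),1)
for s,ox,oy,pos,rot,F,D,B in(
 (4,210,145,[.56154,.19466,.18147],[3.14137,-.001,.32375],[(498,238),(547,197)],[(202,308),(600,308),(400,120),(400,509)],[(403,487),(391,220)]),
 (3,190,140,[.55987,.20084,.06553],[3.14157,0,.19133],[(475,256),(526,203)],None,[(368,380),(345,278)]),
 (2,120,180,[.55989,.20082,.08555],[3.14152,0,.34979],[(462,90),(497,62)],None,[(389.5,220),(389.5,82)])):
    st=dict(tool_pos=pos,tool_rot=rot); P=lambda q,z: at(p,(ox+q[0]/s,oy+q[1]/s),z,st)
    a,b=[P(q,.037) for q in F]; e,f=[P(q,.077) for q in B]
    cs=np.array([.5598,.202,.037])
    if D: c=np.mean([P(q,.037) for q in D],0); print('c',c.round(4),ang(c,b),ang(c,a))
    print('flange',ang(a,b),ang(cs,(a+b)/2),'bar',ang(e,f))
st=robot.observe(); print(st['qpos'])
E
```

```text
c [0.5608 0.202  0.037 ] -32.2 -32.8
flange -31.1 -31.7 bar 20.8
flange -31.7 -30.2 bar 22.9
flange -30.2 -30.8 bar 20.0
[ 2.17945099e-01  6.41236218e-01  1.52954895e+00 -3.10759599e-04
  9.70708993e-01  1.43917598e+00]
```

>>> {"name": "carry_out", "arguments": {
  "commands": [
    [[0,0,0],0.09,0],
    [[0,0,0],0.09,0],
    [[0,0,0],0.09,0],
    [[0,0,0],0.09,0]
  ],
  "newtons": 25
}}

```text
time: 10.3
tool_pos: [0.5594, 0.2024, 0.0416]
tool_rot: [-3.141, -0.0, -0.013]
contact_force: [0.1, 0.4, -0.5]
opening: 0.0139
grip_force: 24.9
```

>>> {"name": "carry_out", "arguments": {
  "commands": [
    [[0,0,0],0.09,0],
    [[0,0,0],0.09,0],
    [[0,0,0],0.09,0],
    [[0,0,0],0.09,0],
    [[0,0,0],0.09,0],
    [[0,0,0],0.088,0],
    [[0,0,0],0,0],
    [[0,0,0],0,0]
  ]
}}

```text
time: 11.3
tool_pos: [0.5596, 0.203, 0.0416]
tool_rot: [-3.14, -0.0, -0.547]
contact_force: [1.6, 6.0, -1.9]
opening: 0.0137
grip_force: 24.9
```

>>> {"name": "carry_out", "arguments": {
  "commands": [
    [[0,0,0],0,1],
    [[0,0,0],0,1],
    [[0,0,0],0,1],
    [[0,0,0],0,1],
    [[0,0,0],0,1],
    [[0,0,0],0,1],
    [[0,0,0],0,1],
    [[0,0,-0.04],0,1],
    [[0,0,-0.05],0,1],
    [[0,0,-0.05],0,1],
    [[0,0,0],0,1],
    [[0,0,0],0,1],
    [[0,0,0],0,1]
  ]
}}

```text
time: 12.92
tool_pos: [0.5585, 0.202, 0.1799]
tool_rot: [3.139, 0.002, -0.548]
contact_force: [-0.2, -0.0, 0.5]
opening: 0.0919
grip_force: 0.0
```

```bash
python3 - <<'E'
from h import *
st=robot.observe(); p=robot.read_camera('wrist'); print(st['tool_pos'],st['tool_rot'])
g=cv2.cvtColor(p['pixels'],cv2.COLOR_RGB2GRAY)
from h import at
cw=np.array([.560,.202])
n,L,S,C=cv2.connectedComponentsWithStats((g<125).astype(np.uint8))
for i in range(1,n):
    if 25<S[i,4]<1500 and 150<C[i,0]<480 and 120<C[i,1]<300:
        ys,xs=np.where(L==i)
        for z in(.037,.077):
            W=np.array([at(p,(x,y),z,st)[:2] for x,y in zip(xs,ys)]); m=W.mean(0)
            w,v=np.linalg.eigh(np.cov((W-m).T)); d=v[:,1]; d=d*np.sign(d@(m-cw))
            print(i,S[i],'z',z,m.round(4),'len/wid',np.round(np.sqrt(12*w[::-1]),4),'dir',np.degrees(np.arctan2(d[1],d[0])).round(1),'radial',np.degrees(np.arctan2(*(m-cw)[::-1])).round(1))
E
```

```text
[0.55848556 0.202028   0.17986899] [ 3.13940780e+00  2.21331662e-03 -5.48225136e-01]
5 [312 177   5  16  64] z 0.037 [0.593  0.1831] len/wid [0.0148 0.0038] dir -26.2 radial -29.8
5 [312 177   5  16  64] z 0.077 [0.5956 0.1812] len/wid [0.0129 0.0033] dir -26.2 radial -30.2
14 [309 196  13   4  43] z 0.037 [0.5821 0.1887] len/wid [0.011  0.0034] dir -120.6 radial -31.0
14 [309 196  13   4  43] z 0.077 [0.5861 0.1862] len/wid [0.0096 0.003 ] dir -120.6 radial -31.3
15 [313 201   5  31 155] z 0.037 [0.5667 0.198 ] len/wid [0.0304 0.0047] dir -31.5 radial -30.6
15 [313 201   5  31 155] z 0.077 [0.5727 0.1943] len/wid [0.0266 0.0041] dir -31.5 radial -31.4
```

>>> {"name": "carry_out", "arguments": {
  "commands": [
    [[0,0,0],-0.15,1],
    [[0,0,0],-0.15,1],
    [[0,0,0],-0.15,1],
    [[-0.03,0,0],-0.15,1],
    [[0,0,0],0,1],
    [[0,0,0],0,1]
  ]
}}

```text
time: 13.72
tool_pos: [0.5298, 0.2051, 0.1811]
tool_rot: [3.141, 0.0, 0.05]
contact_force: [0.2, 0.0, -0.7]
opening: 0.092
grip_force: 0.0
```

```bash
python3 - <<'E'
from h import *
st=robot.observe(); p=robot.read_camera('wrist'); print(st['tool_pos'],st['tool_rot'],st['time'])
g=cv2.cvtColor(p['pixels'],cv2.COLOR_RGB2GRAY)
n,L,S,C=cv2.connectedComponentsWithStats((g<140).astype(np.uint8))
for i in range(1,n):
    if 25<S[i,4]<1500 and 150<C[i,0]<480 and 60<C[i,1]<300:
        ys,xs=np.where(cv2.dilate((L==i).astype(np.uint8),np.ones((3,3)))>0)
        k=np.clip(200.-g[ys,xs],0,None)
        for z in(.037,.077):
            W=np.array([at(p,(x,y),z,st)[:2] for x,y in zip(xs,ys)]); m=np.average(W,axis=0,weights=k)
            w,v=np.linalg.eigh(np.cov((W-m).T,aweights=k)); d=v[:,1]*np.sign(v[0,1])
            print(i,S[i],z,m.round(4),np.sqrt(12*w[::-1]).round(4),'dir',np.degrees(np.arctan2(d[1],d[0])).round(1))
E
```

```text
[0.52979159 0.20513631 0.18114437] [3.14139357e+00 1.69949615e-04 5.04085366e-02] 13.725
4 [322 152  29  48 284] 0.037 [0.5767 0.1895] [0.048  0.0068] dir -24.6
4 [322 152  29  48 284] 0.077 [0.5789 0.1919] [0.0419 0.0059] dir -24.6
```

```bash
python3 - <<'E'
from h import *
st=robot.observe(); p=robot.read_camera('wrist')
g=cv2.cvtColor(p['pixels'],cv2.COLOR_RGB2GRAY)
for t in(90,105,120):
  n,L,S,C=cv2.connectedComponentsWithStats((g<t).astype(np.uint8),connectivity=4)
  for i in range(1,n):
    if 15<S[i,4]<1500 and 300<C[i,0]<370 and 130<C[i,1]<215:
        ys,xs=np.where(L==i); k=200.-g[ys,xs]
        for z in(.037,.077):
            W=np.array([at(p,(x,y),z,st)[:2] for x,y in zip(xs,ys)]); m=np.average(W,axis=0,weights=k)
            w,v=np.linalg.eigh(np.cov((W-m).T,aweights=k)); d=v[:,1]*np.sign(v[0,1])
            print(t,S[i],z,m.round(4),np.sqrt(12*w[::-1]).round(4),'dir',np.degrees(np.arctan2(d[1],d[0])).round(1))
E
```

```text
90 [339 154  11  14  46] 0.037 [0.5929 0.1831] [0.0147 0.0026] dir -30.5
90 [339 154  11  14  46] 0.077 [0.5931 0.1864] [0.0128 0.0023] dir -30.5
90 [323 172  20  27 116] 0.037 [0.5697 0.1923] [0.029  0.0035] dir -31.7
90 [323 172  20  27 116] 0.077 [0.5728 0.1944] [0.0254 0.0031] dir -31.7
105 [339 153  11  16  60] 0.037 [0.5928 0.1832] [0.0156 0.0031] dir -29.1
105 [339 153  11  16  60] 0.077 [0.593  0.1864] [0.0136 0.0027] dir -29.1
105 [323 171  20  28 142] 0.037 [0.5698 0.1922] [0.0296 0.0041] dir -31.0
105 [323 171  20  28 142] 0.077 [0.5728 0.1943] [0.0259 0.0036] dir -31.0
120 [339 153  11  16  68] 0.037 [0.5927 0.1833] [0.0154 0.0034] dir -28.9
120 [339 153  11  16  68] 0.077 [0.5929 0.1865] [0.0135 0.003 ] dir -28.9
120 [322 171  22  29 168] 0.037 [0.5697 0.1923] [0.0308 0.0046] dir -31.4
120 [322 171  22  29 168] 0.077 [0.5728 0.1944] [0.0269 0.004 ] dir -31.4
```

```bash
python3 -c "
from h import *
print(robot.hand_in())"
```

```text
the job is handed in; nothing more can be done
None
```

I turned the marked nut about 51° clockwise and let go. Its line now points within about 1.5° of the flange line, probably slightly past it; the plain nut was not touched, and the job was handed in at about 14 s.

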